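Weigh the tin on the hook scale

TASK

Weigh the steel tin that has a wire bail: take the spring hook scale from its stand by its handle, hook it under the bail and lift slowly until the tin hangs just clear of the rim of the wooden cup it stands in, by roughly 5 mm and never as much as 15 mm, and hold it still there for two seconds so that the scale can be read. Do not snatch or pull the scale to its stop, and do not touch the tin with the gripper. Then set the tin gently back, fully down and upright in its cup, unhook, hang the scale back in its stand and let go, leaving the other things on the bench where they are.

Things in the scene. Friction and masses are not known exactly. Their poses are not given: they have to be found in the camera images.
- scale: Spring hook scale, upright, 0.21 kg. Origin: centre of the underside of its collar (52 dia x 6 mm). Above: black handle block, 24 mm along its x, 70 along its y, 26 high, centre 34 mm above the origin; grip it across its x with 30 N or more. Below: tube, 28 dia, to 75 mm under the origin, then a hook of 5 mm round bar, open towards +x
- hook_seat (a point): Where a bail wire's centre rests in the hook: on the scale's axis, 120 mm below its origin at zero pull. The bar reaches 7.5 mm lower; the tip is 15 mm to +x, its top 10 mm above this point. A wire entered from +x at 19 mm above this point clears tip and shank by 6 mm; the back of the hook is 14 mm to -x
- hook (a joint): Reading of the scale: how far the hook is pulled out of the tube, m, 0 to 0.085 (stop). Spring of 120 N/m, so 8.2 mm per 0.1 kg (about 2.5 mm from the hook's own weight). A brass pointer on the tube's +x face shows it
- stand: Fixed stand. Origin: on the bench below the middle of its fork: two level prongs, top at 150 mm, 34 mm slot between them open to the stand's -x, two posts at +x. The collar lies on the prongs, tube in the slot over the origin, between 5 mm high ridges (4 mm play). To take out: lift 8 mm or more, then 60 mm or more along -x; x of scale and stand agree to 0.15 rad
- tin: Round lidded steel tin, 72 dia (lid 75) x 42 mm high, with a stiff upright arched bail of 5 mm wire; weight unknown, 0.35 to 0.8 kg. Origin: centre of the underside. z up, the bail stands in the tin's y-z plane, so a hook enters under it along the tin's x, from either side
- bail_top (a point): Centre of the bail's wire at the middle of its arch, 86 mm above the tin's underside, 44 mm above the lid
- cup: Fixed shallow turned wooden cup in which the tin stands, on a 116 mm disc. Origin: centre of its underside, on the bench. Floor 4 mm, rim 14 mm above the bench; the wall flares, 78 mm inside at the floor and 85 mm at the rim (the tin is 72 dia below its lid), so a tin that comes down off-centre rides on the wall or the rim and must be eased sideways until it drops home
- plain_tin: bystander: lidded steel tin like the task's tin but without a bail, 75 dia x 42 mm, origin under its centre
- dish: bystander: small round steel bowl, 68 dia x 28 mm, origin under its centre
- graver: bystander: wood-handled graver lying on the bench, 130 mm long, along its own x
- jar: bystander: dark red screw jar with black cap, 66 dia x 75 mm, origin under its centre
- hammer: bystander: hammer lying on the bench, 240 mm long, along its own x
- stake: bystander: tall tapered wooden stake standing on the bench, 64 dia at the foot, 200 mm high
- bench_block: bystander: dark steel block, 70 x 70 x 30 mm
Things that resemble listed ones, but are neither listed nor needed, are in the scene too. What is shaped like the stand but green or yellow is not meant.

How it is judged:
By the outcome, as a careful person would: the job done as asked, in the order asked, and still so for the second after the job is handed in, with the robot touching nothing.
It also fails if it takes over 72 s, if anything falls off the work surface, if the arm or the gripper's body presses on something with over 40 N, if the wrist force passes 120 N, or if a joint passes its speed limit or range.

ROBOT

A 6-joint arm with a two-finger parallel gripper is mounted at the origin on the work surface. World frame = base frame: x ahead of the robot, y to its left, z up, the work surface at z = 0. Lengths are in m, angles in rad, forces in N, time in s.
With the tool pointing down it reaches from about 0.3 to 0.875 m from the base axis. Payload 6.4 kg.
Tool frame: the origin (TCP) lies between the finger pads; the fingertips stand ctrl.tip_reach ahead of it and the grasp point (between the pads) lies 6 mm ahead of it (ctrl.tip_reach is the distance from the TCP to the fingertips, in m); z points along the fingers, y is the line along which they close (so a half turn about z gives the same grasp; the last joint's range is limited). The gripper opens to 85 mm and grips with 20 to 120 N. Pads are 22 mm wide; open, the fingers measure 114 mm over their backs; the gripper's body (76 mm by 85 mm) begins 54 mm behind the grasp point. The pads swing forward as they close: fully open they stand 13 mm farther back than shut.
Start: joints at [1.042, 0.181, 1.607, -0, 1.354, -0.206], TCP at [0.182, 0.545, 0.256] pointing down, gripper open.
Joint ranges: [-2.99, 2.99], [-0.89, 2.07], [0.3, 2.58], [-1.14, 4.28], [0, 2.63], [-3.12, 3.12]. Speed limits (rad/s): [2.57, 2.57, 3.01, 3.14, 3.14, 3.14].

INTERFACE

Orientations are given as a 3x3 rotation matrix whose columns are the frame's x, y, z axes.
In Python, from rig import status, viewer, close_job, ctrl gives the robot as it stands.
- The arm moves only by the tool apply_moves, never from a script. Its argument "rows" is text: rows parted by semicolons, each of 7 numbers parted by spaces: the opening, from -1 (shut) to 1 (fully open), so that 0 is half open, then the shift along the tool's x, y, z in m, then the turn, a rotation vector about the tool's x, y, z in rad. In form: jaw dx dy dz ax ay az; .... A call has 1 to 12 rows; each row shifts and turns the commanded pose from where the row before left it, along the tool's axes as they then stand; what a row does not reach is not made up. A row lasts 1/12 s, in which the tool goes at most 41.7 mm and 7.16 degrees, less where a joint would pass 70% of its speed; a pose out of reach is approached as far as the arm can. A call is refused whole if a number of a shift passes 0.0417 or a number of a turn 0.125, either way. A call with a gripper value outside its range is refused whole. The fingers move at their own pace and stop on an object; the grip force is fixed at half the most. Time passes only in rows, so rows that do not move let the fingers close. It gives the time, the measured TCP pose, the force, the opening and the grip force at its end, in the units of the state.
- status.get_state(): the state, without advancing time (a new reading comes with each control period).
- viewer.read_camera(name): name is "side" or "top" or "wrist"; returns the picture (480x640x3 uint8, red, green, blue); there is no depth.
- viewer.calibration(name): a dict with "intrinsics" (3x3 intrinsics, pixels), "eye" and "rotation" of the camera in the world; the wrist camera has in their place "tool_from_camera" (4x4, takes a point from camera to tool coordinates, whose origin is the TCP and whose axes are the flange's). Camera axes: x right, y up, looking along -z (the intrinsics and any distortion apply to the point x, -y, -z); pixel columns grow to the right and rows downward; lengths in m; the calibration is good to about 2 mm. A picture is of the moment at which its call begins: read the wrist's pose just before it. calibration takes no time and is no camera call.
- close_job(): hands the job in; it is judged then, once.
The state is a dict: "clock": time; "q": joint angles; "dq": joint speeds; "effort": joint torques, N m; "tcp_pos": TCP position; "orientation": TCP orientation; "force": force on the tool from outside, world axes, zero at the start; "moment": the same for the moment, N m; "gripper_width": opening from 0.0 (shut) to 1.0 (fully open); "finger_force": force on a finger pad.
Only numpy, scipy, OpenCV 4.12 (cv2) and the standard library are available. Lean on these libraries where they do the work, as an engineer would, in place of code of your own. Each camera call takes 0.05 s, during which the arm holds its last target. There are 200 camera calls.

## Working session

There is one attempt and no reset: what is moved stays moved. The work goes in short steps, Python scripts to look and compute and a tool call to move; the robot and the scene stay as the last step left them, time stands still between calls to the robot, and variables do not carry over. Pictures are saved under pics/ and viewed, at most 14 in all, crops included, and the job is handed in when it is done.

Besides the shell and the picture viewer there is one more tool, called after ">>>" as name(argument=value, ...), one argument or row to a line, values as JSON. apply_moves: Moves the arm, as the interface text tells. Its arguments: {"type":"object","properties":{"rows":{"type":"string"}},"required":["rows"]}

```bash
mkdir -p pics; cat > h.py <<'E'
import numpy as np, cv2
from rig import status, viewer, close_job, ctrl
def snap(n,f):
    s=status.get_state(); im=viewer.read_camera(n); cv2.imwrite('pics/'+f,im[:,:,::-1]); return s,im
def cam(n,s=None):
    c=viewer.calibration(n); K=np.array(c['intrinsics'])
    if 'eye' in c: return K,np.array(c['eye']),np.array(c['rotation']),c
    T=np.array(c['tool_from_camera']); R=np.array(s['orientation'])
    return K,R@T[:3,3]+np.array(s['tcp_pos']),R@T[:3,:3],c
def ray(n,u,v,s=None):
    K,e,R,c=cam(n,s); d=np.linalg.solve(K,[u,v,1.]); d=R@np.array([d[0],-d[1],-d[2]]); return e,d/np.linalg.norm(d)
def atz(n,u,v,z,s=None):
    e,d=ray(n,u,v,s); return e+d*(z-e[2])/d[2]
def tri(*rs):
    A=0;b=0
    for e,d in rs: P=np.eye(3)-np.outer(d,d);A=A+P;b=b+P@e
    return np.linalg.solve(A,b)
def proj(n,p,s=None):
    K,e,R,c=cam(n,s); q=R.T@(np.array(p)-e); q=K@np.array([q[0],-q[1],-q[2]]); return q[:2]/q[2]
E
python3 - <<'E'
from h import *
import json
s,_=snap('top','top0.png');snap('side','side0.png');snap('wrist','wrist0.png')
print(s,ctrl.tip_reach)
for n in('top','side','wrist'):print(n,viewer.calibration(n))
E
```

```text
{'clock': 0.0, 'q': array([ 1.04171980e+00,  1.81561670e-01,  1.60801358e+00,  1.14461634e-06,
        1.35378299e+00, -2.06337443e-01]), 'dq': array([ 0.00052132,  0.00250048, -0.0001913 ,  0.00127044,  0.00027997,
        0.00159429]), 'effort': array([ 1.59037816e-03, -4.44885814e+01, -3.51333797e+01, -2.69554939e-04,
        9.20728140e-03, -1.59184725e-05]), 'tcp_pos': array([0.18211139, 0.54486323, 0.25536982]), 'orientation': array([[-9.48369994e-01,  3.17164877e-01, -8.92118402e-04],
       [ 3.17165924e-01,  9.48368839e-01, -1.52361615e-03],
       [ 3.62819765e-04, -1.72790140e-03, -9.99998441e-01]]), 'force': array([ 0.50448137, -0.25517899, -0.26019364]), 'moment': array([-0.00355426, -0.02965209,  0.03912877]), 'finger_force': 0.0, 'gripper_width': 1.000028028163247} 0.025
top {'intrinsics': array([[500.56124346,   0.        , 328.83268016],
       [  0.        , 500.56124346, 236.81040844],
       [  0.        ,   0.        ,   1.        ]]), 'eye': array([0.34544822, 0.01665369, 1.4303911 ]), 'rotation': array([[-0.01145834,  0.99227631, -0.1235169 ],
       [-0.999782
[... 306 characters left out ...]
1]), 'rotation': array([[ 0.7838237 ,  0.44490248, -0.43322302],
       [-0.62090384,  0.57266525, -0.53528771],
       [ 0.00994094,  0.68856104,  0.72511025]])}
wrist {'intrinsics': array([[380.02596062,   0.        , 315.12064364],
       [  0.        , 380.02596062, 243.8974008 ],
       [  0.        ,   0.        ,   1.        ]]), 'tool_from_camera': array([[-8.87370614e-04,  9.53528026e-01,  3.01303031e-01,
         7.61871004e-02],
       [ 9.99999586e-01,  7.85430235e-04,  4.59472662e-04,
        -3.34080589e-04],
       [ 2.01467550e-04,  3.01303314e-01, -9.53528328e-01,
        -1.18820917e-01],
       [ 0.00000000e+00,  0.00000000e+00,  0.00000000e+00,
         1.00000000e+00]])}
```

View pics/top0.png

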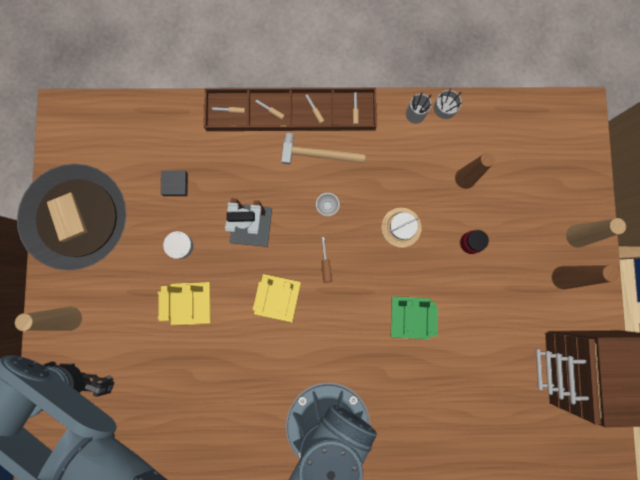

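View pics/side0.png

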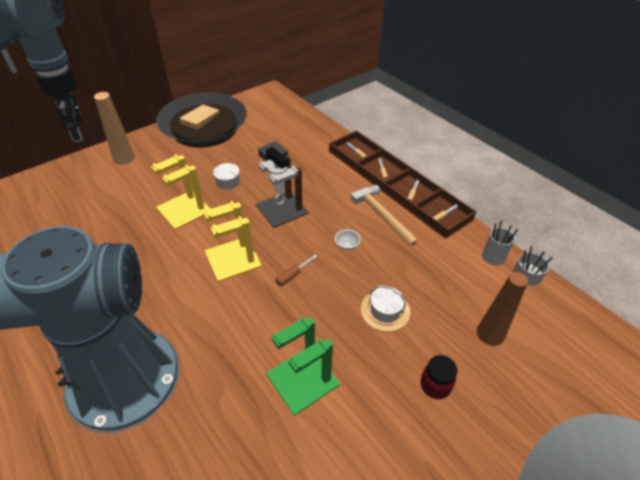

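The dark stand with the scale is at top (243,220) and side (282,180). The bailed tin in its cup is at top (402,227) and side (387,303). The other tin, at top (177,245), has no bail, and the other forks are green or yellow. I'll confirm this in an enlarged composite.

```bash
python3 - <<'E'
from h import *
t=cv2.imread('pics/top0.png');s=cv2.imread('pics/side0.png')
def c(im,u,v,w,h,k): return cv2.resize(im[v:v+h,u:u+w],None,fx=k,fy=k,interpolation=cv2.INTER_CUBIC)
# each 400x300
a=c(t,215,190,66,50,6);b=c(t,372,200,66,50,6);d=c(s,240,136,80,92,1);
d=c(s,237,135,100,75,4);d2=c(s,340,275,100,75,4)
f=lambda x:cv2.resize(x,(400,300))
cv2.imwrite('pics/comp.png',np.vstack([np.hstack([f(a),f(b)]),np.hstack([f(d),f(d2)])]))
E
```

```text
(no output)
```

View pics/comp.png

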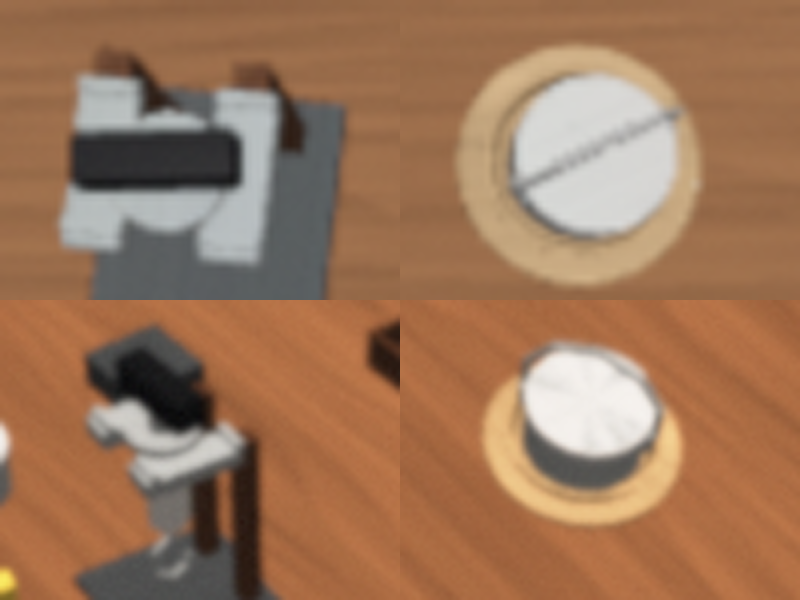

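The crops confirm it: the dark stand holds the scale (handle in the top picture at about (240.7,216.6)), and the bailed tin stands in the cup with its bail running from about (391,231) to (418,219). Next I compute poses.

```bash
python3 - <<'E'
from h import *
k=400/66
T=lambda x,y,u0,v0:(u0+x/k,v0+y/k)
S=lambda x,y,u0,v0:(u0+x/4,v0+y/4)
th=T(156,161,215,190); sh=S(165,90,237,135)
P=tri(ray('top',*th),ray('side',*sh));print('handle',P,proj('top',P)-th,proj('side',P)-sh)
for (a,b) in [((110,78),(92,245)),((248,92),(228,260)),((142,85),(122,250)),((216,98),(198,258))]:
    A=atz('top',*T(*a,215,190),.15);B=atz('top',*T(*b,215,190),.15);print('prong',A,B,np.degrees(np.arctan2(*(A-B)[1::-1])))
A=atz('top',*T(72,160,215,190),.197);B=atz('top',*T(240,159,215,190),.197);print('hnd ends',A,B,np.linalg.norm(A-B))
# tin lid center
tl=T(595-400,155,372,200); sl=S(591-400,393-300,340,275)
P=tri(ray('top',*tl),ray('side',*sl));print('lid',P,proj('top',P)-tl)
c=T(578-400,165,372,200);print('cup',atz('top',*c,.012), atz('side',*S(583-400,440-300,340,275),.012))
for z in(.06,.09):
  A=atz('top',*T(117,188,372,200),z);B=atz('top',*T(277,113,372,200),z);print('bail',A,B,np.degrees(np.arctan2(*(A-B)[1::-1]))-90)
for a in [(523-400,375-300),(660-400,410-300),(555-400,345-300)]:
  print(atz('side',*S(*a,340,275),.05))
E
```

```text
handle [0.55459135 0.21290031 0.18753453] [ 0.27440133 -0.47906495] [-0.53641712  0.072784  ]
prong [0.59577654 0.23949901 0.15      ] [0.52376345 0.246244   0.15      ] -5.350902706668126
prong [0.58921521 0.18059916 0.15      ] [0.51681109 0.18859943 0.15      ] -6.3052978362072025
prong [0.59262439 0.22582578 0.15      ] [0.52150528 0.23352154 0.15      ] -6.1759115781859615
prong [0.58672117 0.19422806 0.15      ] [0.51778414 0.20131203 0.15      ] -5.867121732979103
hnd ends [0.55250704 0.24644895 0.197     ] [0.55233401 0.17767735 0.197     ] 0.06877181266319378
lid [ 0.54641506 -0.21951686  0.05550624] [ 0.06161204 -0.08563078]
cup [ 0.54781464 -0.21858803  0.012     ] [ 0.54579596 -0.22118355  0.012     ]
bail [ 0.5306024  -0.18236646  0.06      ] [ 0.56465267 -0.25687832  0.06      ] 24.55935497761152
bail [ 0.52654909 -0.1780096   0.09      ] [ 0.55985395 -0.25089028  0.09      ] 24.559354977611477
[ 0.52811627 -0.18396139  0.05      ]
[ 0.57252604 -0.24968399  0.05      ]
[ 0.55753874 -0.17949419  0.05      ]
```

>>> apply_moves(
  rows="1 0 0 -0.004 0 0 0.1248;1 0 0 -0.004 0 0 0.1248;1 0 0 -0.004 0 0 0.1248;1 0 0 -0.004 0 0 0.1248;1 0 0 -0.004 0 0 0.1248;1 0 0 -0.004 0 0 0.1248;1 0 0 -0.004 0 0 0.1248;1 0 0 -0.004 0 0 0.1248;1 0 0 -0.004 0 0 0.1248;1 0 0 -0.004 0 0 0.1248",
)

```text
clock: 0.98
tcp_pos: [0.1822, 0.5451, 0.2961]
orientation: [[0.006, 1.0, -0.0], [1.0, -0.006, -0.001], [-0.001, -0.0, -1.0]]
force: [-0.5, 0.2, 0.5]
gripper_width: 1.003
finger_force: 0.0
```

>>> apply_moves(
  rows="1 -0.0255 0.0285 0 0 0 0;1 -0.0255 0.0285 0 0 0 0;1 -0.0255 0.0285 0 0 0 0;1 -0.0255 0.0285 0 0 0 0;1 -0.0255 0.0285 0 0 0 0;1 -0.0255 0.0285 0 0 0 0;1 -0.0255 0.0285 0 0 0 0;1 -0.0255 0.0285 0 0 0 0;1 -0.0255 0.0285 0 0 0 0;1 -0.0255 0.0285 0 0 0 0;1 -0.0255 0.0285 0 0 0 0;1 -0.0255 0.0285 0 0 0 0",
)

```text
clock: 1.98
tcp_pos: [0.5254, 0.2377, 0.2961]
orientation: [[0.0, 1.0, -0.0], [1.0, -0.0, 0.0], [0.0, -0.0, -1.0]]
force: [0.7, 1.3, 0.4]
gripper_width: 0.997
finger_force: 0.0
```

>>> apply_moves(
  rows="1 -0.012 0.0135 0 0 0 0;1 -0.012 0.0135 0 0 0 0;1 0 0 0 0 0 0;1 0 0 0 0 0 0",
)

```text
clock: 2.32
tcp_pos: [0.5514, 0.215, 0.2958]
orientation: [[0.001, 1.0, -0.001], [1.0, -0.001, 0.0], [0.0, -0.001, -1.0]]
force: [0.1, -0.0, 0.4]
gripper_width: 1.001
finger_force: 0.0
```

```bash
python3 - <<'E'
from h import *
s,_=snap('wrist','w1.png');print(s['tcp_pos'],s['orientation'])
for p in [(.553,.213,.197),(.541,.248,.197),(.541,.178,.197),(.565,.178,.197),(.565,.248,.197)]:print(proj('wrist',p,s))
E
```

```text
[0.55143881 0.21497752 0.29579288] [[ 1.19735795e-03  9.99998527e-01 -1.22986929e-03]
 [ 9.99999264e-01 -1.19711438e-03  1.98764298e-04]
 [ 1.97291711e-04 -1.23010638e-03 -9.99999224e-01]]
[316.8056962  259.04751969]
[296.09143365 202.32196282]
[297.98208112 310.87520854]
[335.71561446 310.83191901]
[337.43448078 202.24959729]
```

View pics/w1.png

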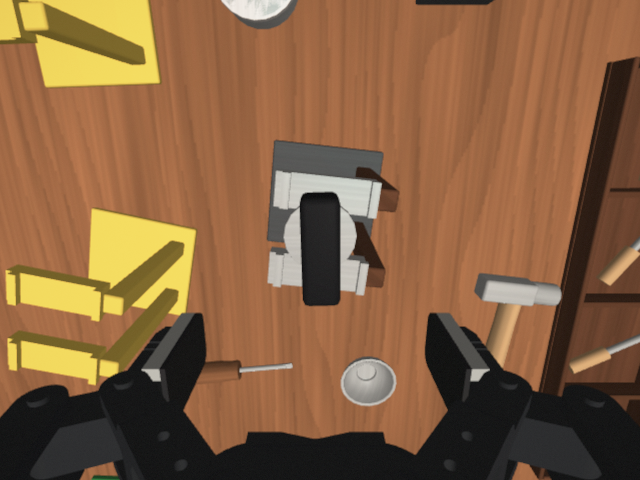

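The wrist picture shows the handle centred at about (320.5,249), corners at (303,194) to (339,305), aligned to world y. The fork prongs lie at v≈195 and 270.

```bash
python3 - <<'E'
from h import *
s=status.get_state()
k=400/66
w=(320.5,249.5); t=(215+156/k,190+161/k); sd=(237+165/4,135+90/4)
R=[ray('wrist',*w,s),ray('top',*t),ray('side',*sd)]
print(tri(*R),tri(R[0],R[1]),tri(R[0],R[2]),tri(R[1],R[2]))
for z in(.184,.197):print([ (e+d*(z-e[2])/d[2])[:2].round(4) for e,d in R])
for z in (.15,):
  for p in [(284,173),(378,179),(380,216),(276,208),(270,250),(364,257),(364,292),(270,286)]:print(p,atz('wrist',*p,z,s)[:2].round(4))
for p in [(304,194),(337,193),(303,305),(339,304)]:print(p,atz('wrist',*p,.197,s)[:2].round(4))
E
```

```text
[0.55522188 0.2146315  0.1852206 ] [0.55468369 0.21455964 0.18094557] [0.5560836  0.21524203 0.18527265] [0.55459135 0.21290031 0.18753453]
[array([0.5548, 0.2155]), array([0.554 , 0.2141]), array([0.5584, 0.2163])]
[array([0.5547, 0.2198]), array([0.5518, 0.2121]), array([0.549 , 0.2016])]
(284, 173) [0.5299 0.2598]
(378, 179) [0.595  0.2557]
(380, 216) [0.5977 0.2294]
(276, 208) [0.5236 0.2352]
(270, 250) [0.5182 0.2038]
(364, 257) [0.5874 0.1984]
(364, 292) [0.5885 0.1701]
(270, 286) [0.5171 0.1751]
(304, 194) [0.545  0.2536]
(337, 193) [0.5641 0.2541]
(303, 305) [0.5437 0.1828]
(339, 304) [0.5665 0.1835]
```

>>> apply_moves(
  rows="1 0 0.0035 0.02 0 0 0;1 0 0 0.025 0 0 0;1 0 0 0.025 0 0 0;1 0 0 0.02 0 0 0;1 0 0 0.01 0 0 0;1 0 0 0.004 0 0 0;1 0 0 0 0 0 0;-1 0 0 0 0 0 0;-1 0 0 0 0 0 0;-1 0 0 0 0 0 0;-1 0 0 0 0 0 0;-1 0 0 0 0 0 0",
)

```text
clock: 3.37
tcp_pos: [0.5552, 0.2154, 0.193]
orientation: [[0.0, 1.0, 0.001], [1.0, -0.0, 0.0], [0.0, 0.001, -1.0]]
force: [-0.4, 0.2, 1.6]
gripper_width: 0.299
finger_force: 1.9
```

>>> apply_moves(
  rows="-1 0 0 0 0 0 0;-1 0 0 0 0 0 0;-1 0 0 0 0 0 0;-1 0 0 0 0 0 0;-1 0 0 0 0 0 0",
)

```text
clock: 3.78
tcp_pos: [0.5552, 0.2154, 0.1931]
orientation: [[0.0, 1.0, 0.001], [1.0, -0.0, 0.0], [0.0, 0.001, -1.0]]
force: [-2.2, 0.5, 5.8]
gripper_width: 0.27
finger_force: 59.5
```

```bash
python3 - <<'E'
from h import *
s,_=snap('side','s2.png');snap('wrist','w2.png');print(s['tcp_pos'],s['gripper_width'],s['finger_force'],s['force'],s['moment'])
a=cv2.imread('pics/s2.png')[120:240,220:340];b=cv2.imread('pics/w2.png')[100:400,160:460]
cv2.imwrite('pics/c2.png',np.hstack([cv2.resize(a,(400,400),interpolation=2),cv2.resize(b,(400,400))]))
E
```

```text
[0.55515356 0.21538178 0.19312968] 0.26959793597690185 59.49328422546387 [-2.22308104  0.47236726  5.83116162] [-0.07800091  0.33648521 -0.04199332]
```

View pics/c2.png

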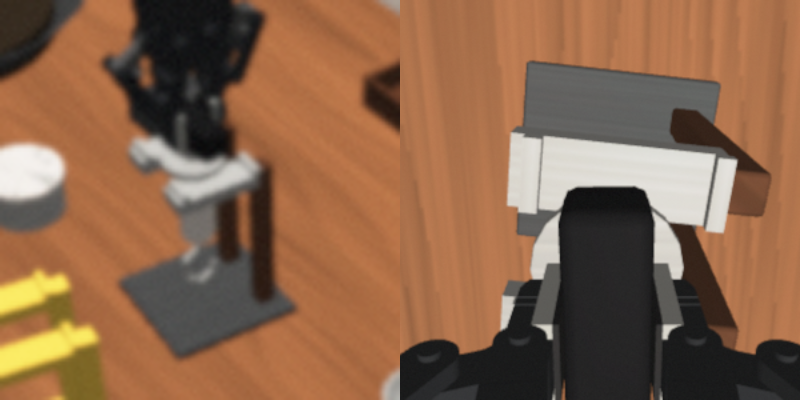

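The handle is held centrally (opening 23 mm, 59 N). I lift it out along the stand's -x.

>>> apply_moves(
  rows="-1 0 0 -0.003 0 0 0;-1 0 0 -0.005 0 0 0;-1 0 0 -0.006 0 0 0;-1 0 0 0 0 0 0;-1 0 -0.004 0 0 0 0;-1 0.001 -0.01 0 0 0 0;-1 0.001 -0.012 0 0 0 0;-1 0.0015 -0.014 0 0 0 0;-1 0.0015 -0.014 0 0 0 0;-1 0.0015 -0.014 0 0 0 0;-1 0.0015 -0.014 0 0 0 0;-1 0 0 0 0 0 0",
)

```text
clock: 4.88
tcp_pos: [0.4694, 0.2237, 0.2055]
orientation: [[-0.001, 1.0, -0.003], [1.0, 0.001, -0.0], [-0.0, -0.003, -1.0]]
force: [0.0, -0.2, -2.0]
gripper_width: 0.269
finger_force: 59.1
```

>>> apply_moves(
  rows="-1 0 0 -0.015 0 0 0;-1 0 0 -0.02 0 0 0;-1 0 0 -0.01 0 0 -0.1;-1 -0.03 0 0 0 0 -0.11;-1 0 0 0 0 0 -0.11;-1 0 0 0 0 0 -0.109;-1 0 0 0 0 0 0",
)

```text
clock: 5.47
tcp_pos: [0.4758, 0.193, 0.2512]
orientation: [[-0.419, 0.908, 0.0], [0.908, 0.419, -0.0], [-0.0, 0.0, -1.0]]
force: [0.5, -0.3, -2.8]
gripper_width: 0.272
finger_force: 59.1
```

>>> apply_moves(
  rows="-1 -0.02 -0.008 0 0 0 0;-1 -0.035 -0.014 0 0 0 0;-1 -0.038 -0.0152 0 0 0 0;-1 -0.038 -0.0152 0 0 0 0;-1 -0.038 -0.0152 0 0 0 0;-1 -0.038 -0.0152 0 0 0 0;-1 -0.038 -0.0152 0 0 0 0;-1 -0.038 -0.0152 0 0 0 0;-1 -0.038 -0.0152 0 0 0 0;-1 -0.036 -0.0144 0 0 0 0;-1 -0.03 -0.012 0 0 0 0;-1 -0.017 -0.007 0 0 0 0",
)

```text
clock: 6.47
tcp_pos: [0.4965, -0.2449, 0.2511]
orientation: [[-0.41, 0.912, 0.0], [0.912, 0.41, -0.001], [-0.001, -0.0, -1.0]]
force: [0.2, 0.6, -1.8]
gripper_width: 0.272
finger_force: 59.3
```

```bash
python3 - <<'E'
from h import *
status.get_state()
s,a=snap('side','s3.png');s,b=snap('wrist','w3.png');snap('top','t3.png');print(s['tcp_pos'],s['orientation'])
a=cv2.imread('pics/s3.png')[180:360,270:510];b=cv2.imread('pics/w3.png')
cv2.imwrite('pics/c3.png',np.hstack([cv2.resize(a[:,30:210],(400,400),interpolation=2),cv2.resize(b[0:400,120:520],(400,400))]))
B=np.array([.547,-.22,.09]);print(proj('wrist',B,s),proj('side',B))
E
```

```text
[ 0.49655309 -0.24689231  0.25109105] [[-4.09200383e-01  9.12444527e-01  1.77470776e-04]
 [ 9.12440754e-01  4.09199236e-01 -2.80282854e-03]
 [-2.63004646e-03 -9.84986941e-04 -9.99996056e-01]]
[390.04529886 223.03098761] [389.78718116 288.97315135]
```

View pics/c3.png

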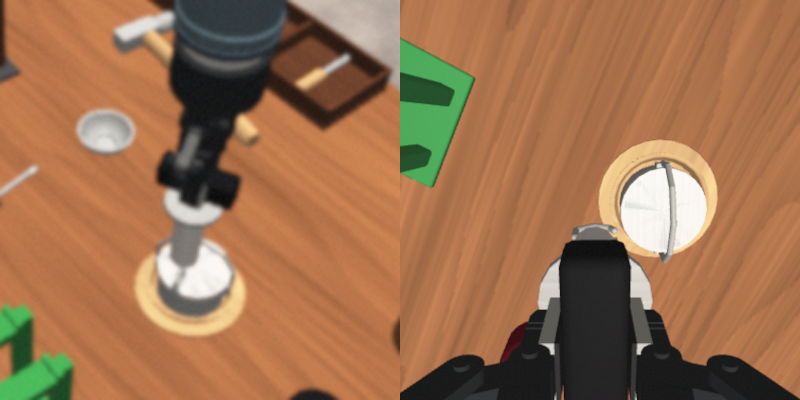

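The wrist picture shows the bail ends at (384,163) and (385,262), with the arch's middle at about (394,213). The bail is parallel to the tool's x, so the yaw is right. Next I convert these to positions.

```bash
python3 - <<'E'
from h import *
s=status.get_state();print(s['tcp_pos'])
R=np.array(s['orientation']);t=s['tcp_pos']
def loc(p): return (R.T@(p-t)).round(4)
k=400/66
for z in(.086,.09,.094):
  p=atz('wrist',394,213,z,s);print('top',z,p,loc(p))
for z in(.05,.06): 
  for uv in((384,163),(385,262)):
    p=atz('wrist',*uv,z,s);print('end',z,p,loc(p))
# middle of bail in first top image (mid of arch line), side first image
k=400/66
tm=(372+197/k,200+148/k)
p=atz('top',*tm,.09);print('topcam',p,loc(p))
print('tri',tri(ray('wrist',394,213,s),ray('top',*tm)))
# lid centre in wrist (663,211)crop at z .046
p=atz('wrist',383,211,.046,s);print('lid',p,loc(p)); p=atz('wrist',378.5,199,.012,s);print('cup',p,loc(p))
E
```

```text
[ 0.4964808  -0.24242818  0.25077314]
top 0.086 [ 0.5469174  -0.20721017  0.086     ] [0.0112 0.0605 0.1648]
top 0.09 [ 0.54577127 -0.20672479  0.09      ] [0.0122 0.0597 0.1608]
top 0.094 [ 0.54462513 -0.20623941  0.094     ] [0.0131 0.0588 0.1568]
end 0.05 [ 0.52996212 -0.17752766  0.05      ] [0.0452 0.0573 0.2008]
end 0.05 [ 0.57083962 -0.25463873  0.05      ] [-0.0419  0.0628  0.2007]
end 0.06 [ 0.52794991 -0.17737945  0.06      ] [0.0462 0.0555 0.1908]
end 0.06 [ 0.5675486  -0.25207819  0.06      ] [-0.0382  0.0609  0.1907]
topcam [ 0.54429947 -0.21441071  0.09      ] [0.0058 0.0552 0.1608]
tri [ 0.53880483 -0.20631023  0.11887056]
lid [ 0.54883092 -0.21441206  0.046     ] [0.0039 0.0593 0.2048]
cup [ 0.54831588 -0.21017214  0.012     ] [0.0079 0.0606 0.2388]
```

>>> apply_moves(
  rows="-1 0.002 0 0.006 0 0 0;-1 0.002 0 0.006 0 0 0;-1 0 0 0.002 0 0 0;-1 0 0.006 0 0 0 0;-1 0 0.008 0 0 0 0;-1 0 0.008 0 0 0 0;-1 0 0.006 0 0 0 0;-1 0 0.004 0 0 0 0;-1 0 0 0 0 0 0;-1 0 0 0 0 0 0;-1 0 0 0 0 0 0;-1 0 0 0 0 0 0",
)

```text
clock: 7.62
tcp_pos: [0.524, -0.2244, 0.2373]
orientation: [[-0.416, 0.909, -0.0], [0.909, 0.416, -0.0], [0.0, -0.0, -1.0]]
force: [-0.3, -0.6, -2.4]
gripper_width: 0.272
finger_force: 59.4
```

```bash
python3 - <<'E'
from h import *
s,b=snap('wrist','w4.png');s2,_=snap('side','s4.png');print(s['tcp_pos'],s2['tcp_pos'])
a=cv2.imread('pics/s4.png')[235:335,340:440];b=cv2.imread('pics/w4.png')[100:300,240:440]
cv2.imwrite('pics/c4.png',np.hstack([cv2.resize(a,(400,400),interpolation=2),cv2.resize(b,(400,400),interpolation=2)]))
E
```

```text
[ 0.52402438 -0.22441369  0.23726092] [ 0.52403018 -0.22445467  0.23730433]
```

View pics/c4.png

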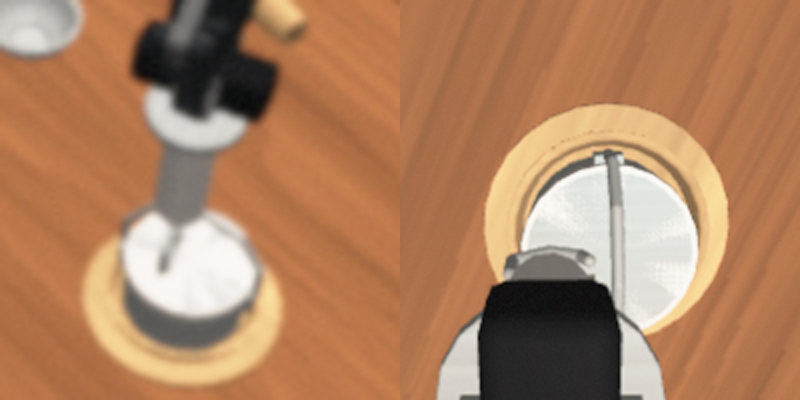

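In the wrist picture the bail's wire near its top is at about (349,225), its far end is at (342,179) and the lid's centre at about (345,222). The hook tip at (335,229) is just short of the wire.

```bash
python3 - <<'E'
from h import *
s=status.get_state();R=np.array(s['orientation']);t=s['tcp_pos']
loc=lambda p:(R.T@(p-t)).round(4)
for n,u,v,z in[('bail',349,225,.09),('bail',349,240,.09),('end',342,179,.05),('lid',345,222.5,.046),('cup',343,210,.012),('tip',335,229,.08),('back',295,231,.075)]:
  p=atz('wrist',u,v,z,s);print(n,p.round(4),loc(p))
for y in(-.001,0):
  print(proj('wrist',t+R@[y,.015,.16],s))
E
```

```text
bail [ 0.5439 -0.2084  0.09  ] [0.0064 0.0248 0.1473]
bail [ 0.5489 -0.2185  0.09  ] [-0.0049  0.0251  0.1473]
end [ 0.5298 -0.1845  0.05  ] [0.034  0.0219 0.1873]
lid [ 0.5484 -0.2166  0.046 ] [-0.003   0.0254  0.1913]
cup [ 0.5476 -0.2135  0.012 ] [2.000e-04 2.600e-02 2.253e-01]
tip [ 0.5376 -0.2175  0.08  ] [0.0007 0.0153 0.1573]
back [ 0.5112 -0.2328  0.075 ] [-0.0023 -0.0151  0.1623]
[334.43015008 230.18688044]
[334.44914076 228.91804624]
```

>>> apply_moves(
  rows="-1 -0.001 0.004 0 0 0 0;-1 -0.001 0.006 0 0 0 0;-1 0 0.006 0 0 0 0;-1 0 0.006 0 0 0 0;-1 0 0.003 0 0 0 0;-1 0 0 0 0 0 0;-1 0 0 0 0 0 0;-1 0 0 0 0 0 0",
)

```text
clock: 8.38
tcp_pos: [0.5477, -0.2156, 0.2371]
orientation: [[-0.416, 0.909, -0.0], [0.909, 0.416, 0.0], [0.0, -0.0, -1.0]]
force: [0.2, 0.5, -2.6]
gripper_width: 0.271
finger_force: 59.3
```

```bash
cat >> h.py <<'E'
def rise(ref='side_ref.png',f=None,box=(365,285,412,325)):
    # pixel shift of the tin in the side view against the reference picture
    s,im=snap('side',f); g=lambda a:cv2.cvtColor(a,cv2.COLOR_BGR2GRAY).astype(np.float32)
    a=g(cv2.imread('pics/'+ref));b=g(cv2.imread('pics/'+f))
    x0,y0,x1,y1=box; W=np.float32([[1,0,0],[0,1,0]])
    cc,W=cv2.findTransformECC(a[y0:y1,x0:x1],b,np.float32([[1,0,x0],[0,1,y0]]),cv2.MOTION_TRANSLATION,(3,200,1e-5),None,3)
    return s,W[:,2]-[x0,y0],cc
E
python3 - <<'E'
from h import *
s,_=snap('side','side_ref.png');snap('wrist','w5.png');print(s['tcp_pos'],s['force'])
print(proj('side',(.547,-.22,.004)),proj('side',(.547,-.22,.019)))
a=cv2.imread('pics/side_ref.png')[235:335,340:440];b=cv2.imread('pics/w5.png')[100:300,240:440]
cv2.imwrite('pics/c5.png',np.hstack([cv2.resize(a,(400,400),interpolation=2),cv2.resize(b,(400,400),interpolation=2)]))
E
```

```text
[ 0.54770016 -0.21556471  0.23712416] [ 0.20828076  0.4667552  -2.63360279]
[385.38002759 311.37885723] [386.11221563 307.65645688]
```

View pics/c5.png

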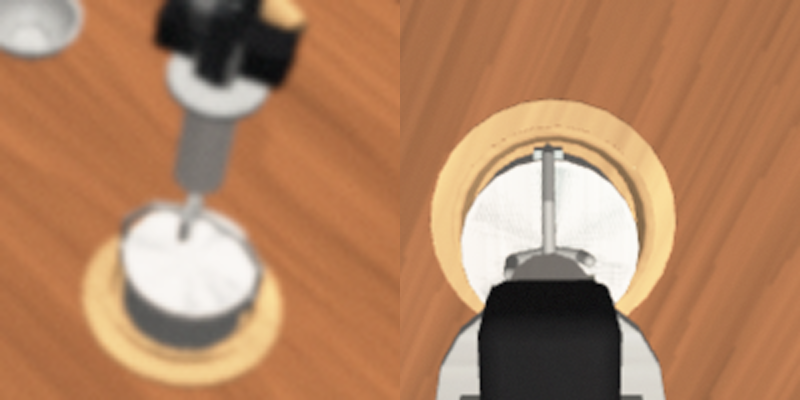

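The bail now sits over the hook's axis, with the wire at crop x≈548 between the hook's back (510) and tip (590). I lift slowly.

>>> apply_moves(
  rows="-1 0 0 -0.003 0 0 0;-1 0 0 -0.003 0 0 0;-1 0 0 -0.003 0 0 0;-1 0 0 -0.003 0 0 0;-1 0 0 -0.002 0 0 0;-1 0 0 -0.0015 0 0 0;-1 0 0 -0.0015 0 0 0;-1 0 0 -0.0015 0 0 0;-1 0 0 -0.0015 0 0 0;-1 0 0 -0.002 0 0 0;-1 0 0 -0.002 0 0 0;-1 0 0 -0.002 0 0 0",
)

```text
clock: 9.48
tcp_pos: [0.5477, -0.2157, 0.2633]
orientation: [[-0.416, 0.909, -0.0], [0.909, 0.416, 0.0], [0.0, -0.0, -1.0]]
force: [-0.6, 0.3, -3.3]
gripper_width: 0.268
finger_force: 59.1
```

>>> apply_moves(
  rows="-1 0 0 -0.002 0 0 0;-1 0 0 -0.002 0 0 0;-1 0 0 -0.002 0 0 0;-1 0 0 -0.002 0 0 0;-1 0 0 -0.002 0 0 0;-1 0 0 -0.002 0 0 0;-1 0 0 -0.002 0 0 0;-1 0 0 -0.001 0 0 0;-1 0 0 0 0 0 0;-1 0 0 0 0 0 0",
)

```text
clock: 10.32
tcp_pos: [0.5477, -0.2157, 0.2782]
orientation: [[-0.416, 0.909, -0.0], [0.909, 0.416, 0.0], [0.0, -0.0, -1.0]]
force: [-1.3, -0.7, -4.6]
gripper_width: 0.269
finger_force: 58.9
```

```bash
cat > m.py <<'E'
from h import *
import sys
B=(366,298,412,326)
f=sys.argv[1]
F=[]
for i in range(3):
    s,d,cc=rise(f=f+'_%d.png'%i,box=B);F.append((s['force'][2],d[0],d[1],cc))
s,_=snap('wrist',f+'_w.png')
print(s['clock'],s['tcp_pos'],s['force'],'\n',np.array(F).round(3))
E
python3 m.py a1
```

```text
10.4667 [ 0.54773585 -0.21568051  0.27812445] [ 0.29267456 -0.31191188 -5.3587298 ] 
 [[-4.610e+00 -1.000e-03 -0.000e+00  9.990e-01]
 [-4.745e+00 -6.000e-03 -3.000e-03  9.990e-01]
 [-4.884e+00  7.000e-03 -5.000e-03  9.990e-01]]
```

The hook has engaged (2.4 N of pull, tin unmoved).

>>> apply_moves(
  rows="-1 0 0 -0.0015 0 0 0;-1 0 0 -0.0015 0 0 0;-1 0 0 -0.0015 0 0 0;-1 0 0 -0.0015 0 0 0;-1 0 0 -0.0015 0 0 0;-1 0 0 -0.0015 0 0 0;-1 0 0 -0.001 0 0 0;-1 0 0 0 0 0 0;-1 0 0 0 0 0 0",
)

```text
clock: 11.27
tcp_pos: [0.5478, -0.2156, 0.2883]
orientation: [[-0.416, 0.909, 0.0], [0.909, 0.416, 0.0], [0.0, 0.0, -1.0]]
force: [-0.3, 0.4, -6.3]
gripper_width: 0.272
finger_force: 58.9
```

```bash
python3 m.py a2
```

```text
11.4167 [ 0.54779807 -0.21560829  0.28819388] [-0.32551721 -0.33253328 -5.81286575] 
 [[-6.348 -0.076 -0.176  0.997]
 [-5.815 -0.118 -0.134  0.998]
 [-5.906 -0.068 -0.171  0.99 ]]
```

>>> apply_moves(
  rows="-1 0 0 -0.001 0 0 0;-1 0 0 -0.001 0 0 0;-1 0 0 -0.001 0 0 0;-1 0 0 -0.001 0 0 0;-1 0 0 0 0 0 0;-1 0 0 0 0 0 0;-1 0 0 0 0 0 0",
)

```text
clock: 12.05
tcp_pos: [0.5478, -0.2157, 0.2923]
orientation: [[-0.416, 0.909, -0.0], [0.909, 0.416, -0.0], [-0.0, -0.0, -1.0]]
force: [-0.0, 0.2, -6.5]
gripper_width: 0.27
finger_force: 58.9
```

```bash
python3 m.py a3
```

```text
12.2 [ 0.54779038 -0.21567662  0.29224492] [ 0.23089941  0.14244015 -6.27912055] 
 [[-6.486 -0.065 -0.162  0.998]
 [-6.817 -0.078 -0.129  0.998]
 [-5.894 -0.086 -0.141  0.998]]
```

>>> apply_moves(
  rows="-1 0 0 -0.0015 0 0 0;-1 0 0 -0.0015 0 0 0;-1 0 0 -0.0015 0 0 0;-1 0 0 -0.0015 0 0 0;-1 0 0 0 0 0 0;-1 0 0 0 0 0 0",
)

```text
clock: 12.75
tcp_pos: [0.5479, -0.2157, 0.2984]
orientation: [[-0.416, 0.909, 0.0], [0.909, 0.416, -0.0], [-0.0, 0.0, -1.0]]
force: [-0.8, 0.7, -7.0]
gripper_width: 0.274
finger_force: 58.9
```

```bash
python3 m.py a4
```

```text
12.9 [ 0.54776446 -0.21567647  0.29823007] [ 0.33516438  0.17616661 -7.09357635] 
 [[-7.002 -0.938 -1.126  0.973]
 [-6.327 -0.996 -1.137  0.974]
 [-7.133 -0.944 -1.091  0.977]]
```

>>> apply_moves(
  rows="-1 0 0 -0.0015 0 0 0;-1 0 0 -0.0015 0 0 0;-1 0 0 -0.0015 0 0 0;-1 0 0 -0.0015 0 0 0;-1 0 0 0 0 0 0;-1 0 0 0 0 0 0",
)

```text
clock: 13.45
tcp_pos: [0.5479, -0.2157, 0.3045]
orientation: [[-0.416, 0.909, 0.0], [0.909, 0.416, -0.0], [-0.0, 0.0, -1.0]]
force: [-0.6, 0.3, -6.1]
gripper_width: 0.264
finger_force: 58.9
```

```bash
python3 m.py a5
```

```text
13.6 [ 0.54773953 -0.21567185  0.30417439] [-0.02860867 -0.22963781 -7.1916659 ] 
 [[-6.129 -0.903 -2.517  0.966]
 [-7.145 -0.9   -2.383  0.967]
 [-6.739 -0.966 -2.326  0.967]]
```

>>> apply_moves(
  rows="-1 0 0 -0.001 0 0 0;-1 0 0 -0.001 0 0 0;-1 0 0 -0.001 0 0 0;-1 0 0 -0.001 0 0 0;-1 0 0 -0.001 0 0 0;-1 0 0 0 0 0 0;-1 0 0 0 0 0 0;-1 0 0 0 0 0 0",
)

```text
clock: 14.32
tcp_pos: [0.5478, -0.2157, 0.3093]
orientation: [[-0.416, 0.909, 0.0], [0.909, 0.416, -0.0], [-0.0, 0.0, -1.0]]
force: [-0.2, 0.2, -7.3]
gripper_width: 0.273
finger_force: 58.9
```

```bash
python3 m.py a6; python3 - <<'E'
from h import *
a=cv2.imread('pics/a6_1.png')[235:335,340:440];b=cv2.imread('pics/a6_w.png')[100:300,240:440]
cv2.imwrite('pics/c6.png',np.hstack([cv2.resize(a,(400,400),interpolation=2),cv2.resize(b,(400,400),interpolation=2)]))
p=np.array([.547,-.22,.03])
for d in [(0,0,.016),(.909*.003,.416*.003,.016),(-.00125,.0027,.016)]:print(proj('side',p+d)-proj('side',p))
E
```

```text
14.4667 [ 0.54778051 -0.2156688   0.30921329] [-0.08372912  0.09184516 -7.94147564] 
 [[-7.323 -0.849 -3.64   0.953]
 [-6.558 -0.901 -3.655  0.954]
 [-5.861 -0.941 -3.641  0.952]]
[ 0.8092962  -4.11441361]
[ 1.28786943 -5.06842265]
[-0.41500382 -4.60206907]
```

View pics/c6.png

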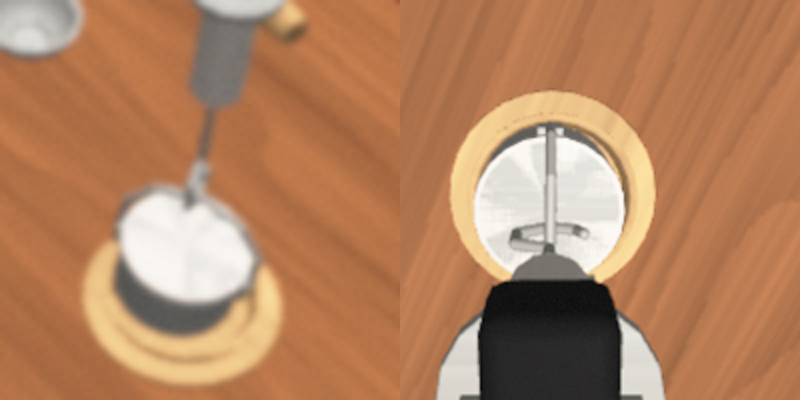

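The side view shows the tin hanging above its cup. The wrist view shows the lid spanning crop x 473 to 626. I measure the lift from the lid's apparent width, using the at-rest pictures as calibration.

```bash
python3 - <<'E'
from h import *
zt={'w5':.2371,'a1_w':.2781,'a2_w':.2882,'a3_w':.2923,'a4_w':.2982,'a5_w':.3042,'a6_w':.3092}
for f in zt:
  im=cv2.imread(f'pics/{f}.png');hs=cv2.cvtColor(cv2.resize(im[140:235,240:400],None,fx=4,fy=4,interpolation=2),cv2.COLOR_BGR2HSV)
  m=((hs[...,1]<60)&(hs[...,2]>150)).astype(np.uint8)
  n,l,st,_=cv2.connectedComponentsWithStats(m)
  c=[]
  for r in range(m.shape[0]):
    x=np.flatnonzero(m[r]); 
    if len(x)>100: c.append((r,x[0],x[-1]))
  c=np.array(c); w=c[:,2]-c[:,1]; W=np.sort(w)[-6:].mean()/4; r=c[np.argsort(w)[-6:],0].mean()/4+140
  ctr=240+(c[np.argsort(w)[-6:],1]+c[np.argsort(w)[-6:],2]).mean()/8
  d=380.03*.075/W; h=(d-.0229)/.9535; print(f,'width',W,'row',r,'u',ctr,'lid z',round(zt[f]+.1188-h,4))
E
```

```text
w5 width 89.0 row 223.125 u 315.0 lid z 0.044
a1_w width 79.45833333333333 row 212.875 u 314.9791666666667 lid z 0.0447
a2_w width 77.25 row 210.29166666666669 u 315.125 lid z 0.0441
a3_w width 76.5 row 209.875 u 315.25 lid z 0.0444
a4_w width 75.875 row 205.29166666666669 u 314.8125 lid z 0.047
a5_w width 75.75 row 206.0 u 314.625 lid z 0.0524
a6_w width 75.75 row 205.79166666666669 u 314.625 lid z 0.0574
```

The width stays constant once the tin hangs. Lift-off was at TCP z≈0.296, so the lift is now about 13 mm (about 3 mm clear). The tin swung about 4 mm towards tool +x, so I raise 2.5 mm and re-centre 4 mm, gently.

>>> apply_moves(
  rows="-1 -0.0005 0 -0.0005 0 0 0;-1 -0.0005 0 -0.0005 0 0 0;-1 -0.0005 0 -0.0005 0 0 0;-1 -0.0005 0 -0.0005 0 0 0;-1 -0.0005 0 -0.0005 0 0 0;-1 -0.0005 0 0 0 0 0;-1 -0.0005 0 0 0 0 0;-1 -0.0005 0 0 0 0 0;-1 0 0 0 0 0 0;-1 0 0 0 0 0 0;-1 0 0 0 0 0 0;-1 0 0 0 0 0 0",
)

```text
clock: 15.52
tcp_pos: [0.5494, -0.2193, 0.3118]
orientation: [[-0.416, 0.909, -0.0], [0.909, 0.416, 0.0], [0.0, -0.0, -1.0]]
force: [-0.3, 0.5, -6.9]
gripper_width: 0.269
finger_force: 58.9
```

```bash
python3 m.py a7; python3 - <<'E'
from h import *
a=cv2.imread('pics/a7_1.png')[255:330,350:425];b=cv2.imread('pics/a7_w.png')[120:270,240:390]
cv2.imwrite('pics/c7.png',np.hstack([cv2.resize(a,(400,400),interpolation=2),cv2.resize(b,(400,400),interpolation=2)]))
E
```

```text
15.6667 [ 0.54946908 -0.21931213  0.31180975] [-0.13384521 -0.04809453 -7.12450966] 
 [[-6.87   0.53  -3.629  0.947]
 [-7.642  0.608 -3.62   0.949]
 [-8.183  0.603 -3.683  0.95 ]]
```

View pics/c7.png

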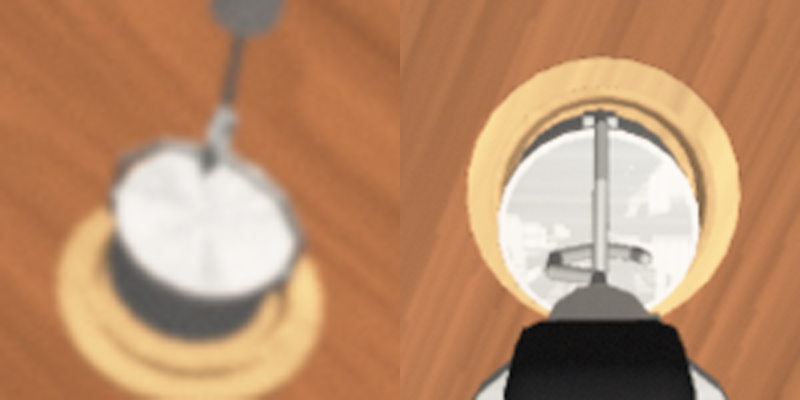

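The tin hangs in line with its cup. The side shift (0.6,−3.63) px matches a pure lift of about 14.5 mm, so it is about 4.5–5 mm clear. I hold still for over 2 s.

>>> apply_moves(
  rows="-1 0 0 0 0 0 0;-1 0 0 0 0 0 0;-1 0 0 0 0 0 0;-1 0 0 0 0 0 0;-1 0 0 0 0 0 0;-1 0 0 0 0 0 0;-1 0 0 0 0 0 0;-1 0 0 0 0 0 0;-1 0 0 0 0 0 0;-1 0 0 0 0 0 0;-1 0 0 0 0 0 0;-1 0 0 0 0 0 0",
)

```text
clock: 16.72
tcp_pos: [0.5495, -0.2193, 0.3118]
orientation: [[-0.416, 0.909, -0.0], [0.909, 0.416, -0.0], [-0.0, -0.0, -1.0]]
force: [0.2, -0.3, -7.0]
gripper_width: 0.265
finger_force: 58.9
```

>>> apply_moves(
  rows="-1 0 0 0 0 0 0;-1 0 0 0 0 0 0;-1 0 0 0 0 0 0;-1 0 0 0 0 0 0;-1 0 0 0 0 0 0;-1 0 0 0 0 0 0;-1 0 0 0 0 0 0;-1 0 0 0 0 0 0;-1 0 0 0 0 0 0;-1 0 0 0 0 0 0;-1 0 0 0 0 0 0;-1 0 0 0 0 0 0",
)

```text
clock: 17.72
tcp_pos: [0.5495, -0.2193, 0.3118]
orientation: [[-0.416, 0.909, -0.0], [0.909, 0.416, -0.0], [-0.0, -0.0, -1.0]]
force: [-0.7, 0.5, -6.9]
gripper_width: 0.274
finger_force: 58.9
```

>>> apply_moves(
  rows="-1 0 0 0 0 0 0;-1 0 0 0 0 0 0;-1 0 0 0 0 0 0;-1 0 0 0 0 0 0;-1 0 0 0 0 0 0;-1 0 0 0 0 0 0;-1 0 0 0.001 0 0 0;-1 0 0 0.001 0 0 0;-1 0 0 0.001 0 0 0;-1 0 0 0.001 0 0 0;-1 0 0 0.001 0 0 0;-1 0 0 0.001 0 0 0",
)

```text
clock: 18.72
tcp_pos: [0.5494, -0.2193, 0.3056]
orientation: [[-0.416, 0.909, -0.0], [0.909, 0.416, 0.0], [0.0, -0.0, -1.0]]
force: [-0.0, -0.2, -7.3]
gripper_width: 0.273
finger_force: 58.9
```

>>> apply_moves(
  rows="-1 0 0 0.001 0 0 0;-1 0 0 0.001 0 0 0;-1 0 0 0.001 0 0 0;-1 0 0 0.001 0 0 0;-1 0 0 0.001 0 0 0;-1 0 0 0.001 0 0 0;-1 0 0 0.001 0 0 0;-1 0 0 0.001 0 0 0;-1 0 0 0.001 0 0 0;-1 0 0 0.001 0 0 0;-1 0 0 0 0 0 0;-1 0 0 0 0 0 0",
)

```text
clock: 19.72
tcp_pos: [0.5494, -0.2193, 0.2958]
orientation: [[-0.416, 0.909, -0.0], [0.909, 0.416, 0.0], [0.0, -0.0, -1.0]]
force: [-0.1, 0.3, -6.8]
gripper_width: 0.266
finger_force: 58.9
```

```bash
python3 m.py a8
```

```text
19.8667 [ 0.54948994 -0.2193594   0.29587169] [-0.42459993 -0.97352705 -7.03624572] 
 [[-6.769  0.041 -0.491  0.98 ]
 [-6.056  0.095 -0.433  0.978]
 [-6.438  0.076 -0.441  0.977]]
```

>>> apply_moves(
  rows="-1 0 0 0.001 0 0 0;-1 0 0 0.001 0 0 0;-1 0 0 0.001 0 0 0;-1 0 0 0.001 0 0 0;-1 0 0 0.001 0 0 0;-1 0 0 0.001 0 0 0;-1 0 0 0 0 0 0;-1 0 0 0 0 0 0",
)

```text
clock: 20.58
tcp_pos: [0.5494, -0.2193, 0.2897]
orientation: [[-0.416, 0.909, -0.0], [0.909, 0.416, 0.0], [0.0, -0.0, -1.0]]
force: [0.0, -0.6, -6.3]
gripper_width: 0.269
finger_force: 59.0
```

```bash
python3 m.py a9
```

```text
20.7333 [ 0.54949971 -0.21934716  0.28988882] [-0.39713571  0.21339596 -6.19478234] 
 [[-6.288  0.037 -0.513  0.974]
 [-7.252  0.036 -0.447  0.981]
 [-5.722  0.075 -0.481  0.978]]
```

>>> apply_moves(
  rows="-1 0 0 0.003 0 0 0;-1 0 0 0.003 0 0 0;-1 0 0 0.003 0 0 0;-1 0 0 0.003 0 0 0;-1 0 0 0.003 0 0 0;-1 0 0 0.003 0 0 0;-1 0 0 0.003 0 0 0;-1 0 0 0.003 0 0 0;-1 0 0 0.003 0 0 0;-1 0 0 0.003 0 0 0;-1 0 0 0.003 0 0 0;-1 0 0 0 0 0 0",
)

```text
clock: 21.78
tcp_pos: [0.5496, -0.2195, 0.2563]
orientation: [[-0.416, 0.909, 0.0], [0.909, 0.416, -0.0], [-0.0, 0.0, -1.0]]
force: [0.8, -0.8, -3.6]
gripper_width: 0.273
finger_force: 59.6
```

>>> apply_moves(
  rows="-1 0 0 0.003 0 0 0;-1 0 0 0.003 0 0 0;-1 0 0 0.003 0 0 0;-1 0 0 0.003 0 0 0;-1 0 0 0.003 0 0 0;-1 0 0 0.003 0 0 0;-1 0 0 0.0015 0 0 0;-1 0 0 0 0 0 0;-1 0 0 0 0 0 0",
)

```text
clock: 22.53
tcp_pos: [0.5495, -0.2194, 0.2372]
orientation: [[-0.416, 0.909, -0.0], [0.909, 0.416, 0.0], [0.0, -0.0, -1.0]]
force: [0.6, 0.9, -2.6]
gripper_width: 0.271
finger_force: 59.6
```

```bash
python3 m.py b1; python3 - <<'E'
from h import *
a=cv2.imread('pics/b1_1.png')[235:335,340:440];b=cv2.imread('pics/b1_w.png')[100:300,240:440]
cv2.imwrite('pics/c8.png',np.hstack([cv2.resize(a,(400,400),interpolation=2),cv2.resize(b,(400,400),interpolation=2)]))
E
```

```text
22.6833 [ 0.54957856 -0.21940533  0.2375355 ] [ 0.44248381 -0.65031176 -0.35539583] 
 [[-2.577 -0.883 -0.206  0.988]
 [-1.448 -0.874 -0.202  0.989]
 [-1.51  -0.874 -0.211  0.988]]
```

View pics/c8.png

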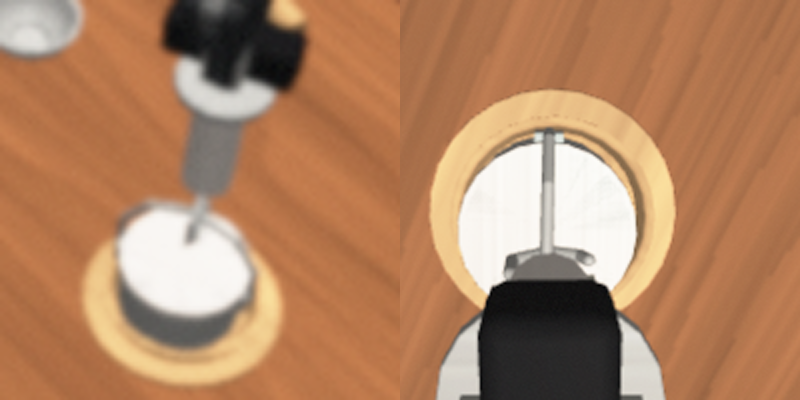

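```bash
python3 - <<'E'
from h import *
for i in range(4):
  s=status.get_state();print(s['clock'],s['force'].round(2),s['tcp_pos'].round(4)); snap('side','d%d.png'%i)
for f in('w5','b1_w'):
  im=cv2.imread(f'pics/{f}.png')[140:235,240:400];hs=cv2.cvtColor(cv2.resize(im,None,fx=4,fy=4,interpolation=2),cv2.COLOR_BGR2HSV)
  m=(hs[...,1]<60)&(hs[...,2]>150)
  L=[];Rr=[]
  for r in range(20,m.shape[0]-20,4):
    x=np.flatnonzero(m[r])
    if len(x)>150: L.append((x[0]/4+240,r/4+140));Rr.append((x[-1]/4+240,r/4+140))
  pts=np.float32(L+Rr)
  # top edge via columns, bail columns left out
  for c in list(range(120,280,8))+list(range(330,480,8)):
    y=np.flatnonzero(m[:,c]); 
    if len(y): pts=np.vstack([pts,[c/4+240,y[0]/4+140]])
  from scipy.optimize import least_squares
  s={'w5':dict(tcp_pos=np.array([.5477,-.21556,.23712])),'b1_w':dict(tcp_pos=np.array([.54958,-.2194,.23745]))}[f]
  s['orientation']=status.get_state()['orientation']
  K,e,R,_=cam('wrist',s)
  D=np.array([ray('wrist',u,v,s)[1] for u,v in pts])
  def res(p):   # circle of dia 75 with centre p[:3], tilt p[3:5]
    n=np.array([p[3],p[4],1.]);n/=np.linalg.norm(n);q=e+D*(((p[:3]-e)@n)/(D@n))[:,None]
    return (np.linalg.norm(q-p[:3],axis=1)-.0375)*1e3
  o=least_squares(lambda p:np.r_[res(np.r_[p,0,0])],[.547,-.22,.046],loss='soft_l1');print(f,'flat',o.x.round(4),np.abs(o.fun).mean())
  o=least_squares(res,np.r_[o.x,0,0],loss='soft_l1');print(f,'tilt',o.x.round(4),np.abs(o.fun).mean())
E
```

```text
22.7333 [-0.27  0.53 -2.4 ] [ 0.5496 -0.2194  0.2375]
22.7833 [ 0.5   0.48 -2.91] [ 0.5496 -0.2194  0.2375]
22.8333 [-0.44  0.11 -1.86] [ 0.5495 -0.2194  0.2375]
22.8833 [-0.18 -0.34 -2.38] [ 0.5495 -0.2194  0.2374]
w5 flat [ 0.5498 -0.22    0.0442] 0.1477723361766729
w5 tilt [ 0.5498 -0.2201  0.0447 -0.0309  0.0409] 0.14581678113003022
b1_w flat [ 0.5478 -0.218   0.0445] 0.15153047071927098
b1_w tilt [ 0.5478 -0.2181  0.0445 -0.0375  0.0423] 0.14334914540101873
```

The tin is back at its original height and tilt (lid z 0.0445 against 0.0442 before), moved about 2.8 mm within the cup's play, so it is fully home. The wire is free of the hook, so I back out.

>>> apply_moves(
  rows="-1 0 -0.003 0 0 0 0;-1 0 -0.005 0 0 0 0;-1 0 -0.006 0 0 0 0;-1 0 -0.006 0 0 0 0;-1 0 -0.006 0 0 0 0;-1 0 -0.008 0 0 0 0;-1 0 -0.01 0 0 0 0;-1 0 -0.01 0 0 0 0;-1 0 -0.006 0 0 0 0;-1 0 0 -0.008 0 0 0;-1 0 0 -0.006 0 0 0;-1 0 0 0 0 0 0",
)

```text
clock: 23.93
tcp_pos: [0.4959, -0.245, 0.2536]
orientation: [[-0.416, 0.909, 0.003], [0.909, 0.416, -0.002], [-0.003, 0.002, -1.0]]
force: [1.0, -0.4, -3.1]
gripper_width: 0.269
finger_force: 59.7
```

```bash
python3 m.py b2
```

```text
24.0833 [ 0.49531247 -0.24420076  0.25163081] [-0.33752225  0.12011625 -1.62378139] 
 [[-3.083 -0.659 -0.077  0.935]
 [-1.486 -0.663 -0.041  0.934]
 [-1.769 -0.647 -0.055  0.932]]
```

>>> apply_moves(
  rows="-1 0.02 0.0078 0 0 0 0;-1 0.034 0.0133 0 0 0 0;-1 0.038 0.0149 0 0 0 0;-1 0.038 0.0149 0 0 0 0;-1 0.038 0.0149 0 0 0 0;-1 0.038 0.0149 0 0 0 0;-1 0.038 0.0149 0 0 0 0;-1 0.038 0.0149 0 0 0 0;-1 0.038 0.0149 0 0 0 0;-1 0.036 0.0141 0 0 0 0;-1 0.028 0.011 0 0 0 0;-1 0.016 0.0063 0 0 0 0",
)

```text
clock: 25.13
tcp_pos: [0.4702, 0.1882, 0.2511]
orientation: [[-0.419, 0.908, -0.0], [0.908, 0.419, 0.001], [0.001, 0.0, -1.0]]
force: [0.1, -0.3, -2.8]
gripper_width: 0.27
finger_force: 59.6
```

>>> apply_moves(
  rows="-1 0 0 0 0 0 0.08;-1 0 0 0 0 0 0.1;-1 0 0 0 0 0 0.1;-1 0 0 0 0 0 0.1;-1 0 0 0 0 0 0.049;-1 0 0 0 0 0 0;-1 0 0 0 0 0 0;-1 0 0 0 0 0 0",
)

```text
clock: 25.8
tcp_pos: [0.471, 0.1848, 0.2511]
orientation: [[-0.002, 1.0, -0.0], [1.0, 0.002, -0.0], [-0.0, -0.0, -1.0]]
force: [-0.2, -0.2, -1.9]
gripper_width: 0.271
finger_force: 59.7
```

>>> apply_moves(
  rows="-1 0.01 -0.0016 0 0 0 0;-1 0.015 0 0 0 0 0;-1 0.0105 0 0.01 0 0 0;-1 0.0035 0 0.014 0 0 0;-1 0 0 0.014 0 0 0;-1 0 0 0.0075 0 0 0;-1 0 0 0 0 0 0;-1 0 0 0 0 0 0;-1 0 0 0 0 0 0",
)

```text
clock: 26.55
tcp_pos: [0.4699, 0.2239, 0.2064]
orientation: [[-0.0, 1.0, 0.001], [1.0, 0.0, 0.0], [0.0, 0.001, -1.0]]
force: [-0.4, -0.3, -2.4]
gripper_width: 0.271
finger_force: 59.5
```

>>> apply_moves(
  rows="-1 -0.001 0.008 0 0 0 0;-1 -0.001 0.01 0 0 0 0;-1 -0.001 0.01 0 0 0 0;-1 -0.001 0.01 0 0 0 0;-1 -0.001 0.01 0 0 0 0;-1 -0.001 0.01 0 0 0 0;-1 -0.001 0.01 0 0 0 0;-1 -0.001 0.01 0 0 0 0;-1 -0.0005 0.0053 0 0 0 0;-1 0 0.002 0 0 0 0;-1 0 0 0 0 0 0;-1 0 0 0 0 0 0",
)

```text
clock: 27.55
tcp_pos: [0.5545, 0.2152, 0.2056]
orientation: [[-0.0, 1.0, -0.001], [1.0, 0.0, -0.0], [-0.0, -0.001, -1.0]]
force: [1.2, -0.2, -2.2]
gripper_width: 0.271
finger_force: 59.6
```

>>> apply_moves(
  rows="-1 0 0 0.003 0 0 0;-1 0 0 0.003 0 0 0;-1 0 0 0.003 0 0 0;-1 0 0 0.002 0 0 0;-1 0 0 0.001 0 0 0;-1 0 0 0.0005 0 0 0;-1 0 0 0 0 0 0;-1 0 0 0 0 0 0",
)

```text
clock: 28.22
tcp_pos: [0.555, 0.2152, 0.1934]
orientation: [[0.0, 1.0, 0.0], [1.0, -0.0, 0.0], [0.0, 0.0, -1.0]]
force: [-0.2, -0.4, -1.6]
gripper_width: 0.266
finger_force: 59.7
```

>>> apply_moves(
  rows="-1 0 0 0.0005 0 0 0;-1 0 0 0.0003 0 0 0;-1 0 0 0 0 0 0;-1 0 0 0 0 0 0",
)

```text
clock: 28.55
tcp_pos: [0.555, 0.2152, 0.1932]
orientation: [[-0.0, 1.0, 0.001], [1.0, 0.0, 0.0], [0.0, 0.001, -1.0]]
force: [-2.8, -0.5, 4.0]
gripper_width: 0.27
finger_force: 60.3
```

```bash
python3 - <<'E'
from h import *
s,_=snap('side','s9.png');snap('wrist','w9.png');print(s['tcp_pos'],s['force'],s['moment'])
# compare the scale in stand with the grasp-time pictures
for r,f,b in(('s2','s9',(262,165,300,215)),('w2','w9',(240,150,400,300))):
  a=cv2.imread(f'pics/{r}.png',0).astype(np.float32);c=cv2.imread(f'pics/{f}.png',0).astype(np.float32)
  x0,y0,x1,y1=b;cc,W=cv2.findTransformECC(a[y0:y1,x0:x1],c,np.float32([[1,0,x0],[0,1,y0]]),cv2.MOTION_TRANSLATION,(3,200,1e-5),None,3);print(r,W[:,2]-[x0,y0],cc)
E
```

```text
[0.55499847 0.21524331 0.19315326] [-2.84056367 -0.51224348  4.0345251 ] [-0.06025667  0.42122146  0.02107521]
s2 [-0.01031494  0.08332825] 0.9991130095093843
w2 [ 0.11222839 -0.20765686] 0.9991319960527247
```

It is seated (contact 4 N up, and the pictures match the original within 0.2 px). I release and rise.

>>> apply_moves(
  rows="-0.3 0 0 0 0 0 0;-0.2 0 0 0 0 0 0;0 0 0 0 0 0 0;0.3 0 0 0 0 0 0;0.3 0 0 0 0 0 0;0.3 0 0 0 0 0 0;0.3 0 0 -0.005 0 0 0;0.3 0 0 -0.01 0 0 0;0.3 0 0 -0.02 0 0 0;0.3 0 0 -0.03 0 0 0;0.3 0 0 -0.03 0 0 0;0.3 0 0 -0.02 0 0 0",
)

```text
clock: 29.65
tcp_pos: [0.5557, 0.2154, 0.3119]
orientation: [[-0.0, 1.0, 0.004], [1.0, 0.0, 0.001], [0.001, 0.004, -1.0]]
force: [1.7, 0.4, 0.8]
gripper_width: 0.652
finger_force: 0.0
```

>>> apply_moves(
  rows="0.3 0 0 0 0 0 0;0.3 0 0 0 0 0 0;0.3 0 0 0 0 0 0",
)

```text
clock: 29.9
tcp_pos: [0.5545, 0.2151, 0.3073]
orientation: [[0.0, 1.0, -0.0], [1.0, -0.0, -0.0], [-0.0, -0.0, -1.0]]
force: [0.1, 0.3, -0.8]
gripper_width: 0.649
finger_force: 0.0
```

```bash
python3 - <<'E'
from h import *
s,_=snap('side','s10.png');snap('top','t10.png');print(s['clock'],s['tcp_pos'],s['force'])
def sh(r,f,b):
  a=cv2.imread(f'pics/{r}.png',0).astype(np.float32);c=cv2.imread(f'pics/{f}.png',0).astype(np.float32)
  x0,y0,x1,y1=b;cc,W=cv2.findTransformECC(a[y0:y1,x0:x1],c,np.float32([[1,0,x0],[0,1,y0]]),cv2.MOTION_TRANSLATION,(3,200,1e-5),None,3);print(r,b,(W[:,2]-[x0,y0]).round(2),cc)
sh('side0','s10',(258,143,300,215)); sh('side0','s10',(366,285,412,326)); sh('side0','s10',(330,228,362,250))
a=cv2.imread('pics/s10.png')
cv2.imwrite('pics/c10.png',np.hstack([cv2.resize(a[125:245,230:350],(400,400),interpolation=2),cv2.resize(a[250:350,335:435],(400,400),interpolation=2)]))
E
```

```text
29.9 [0.55446315 0.21513176 0.30727593] [ 0.08301917  0.2770848  -0.77009442]
side0 (258, 143, 300, 215) [ 0.06 -0.06] 0.9993894136310933
side0 (366, 285, 412, 326) [-0.92 -0.21] 0.9905036280158476
side0 (330, 228, 362, 250) [-0.03 -0.  ] 0.9985292630259939
```

View pics/c10.png

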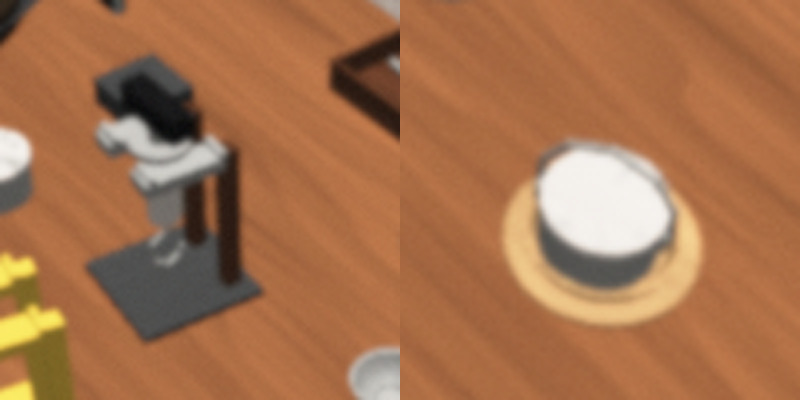

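The scale hangs in its stand exactly as before, and the tin sits upright in its cup. I hand the job in.

```bash
python3 -c "
from h import *
print(close_job())"
```

```text
the job is handed in; nothing more can be done
None
```

The tin hung about 5 mm clear of the rim for over 2 s (roughly 0.48 kg), is back down and upright in its cup, and the scale hangs in its stand, released; the job was handed in at 29.9 s on the robot's clock.

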